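# Put mixed drive parts back in their stock bins

### The job

Put the four loose drive parts on the packing bench back in stock: each goes into the blue bin that shows a sample of its kind in its narrow far compartment, the servomotor with the motor, both flanged hubs with the hub, the bracket with the bracket. Set each one down (do not drop it) the way up it lies now, flat on the floor of the bin's large compartment, none on top of another, and leave the roll of tape where it is.

Things in the scene. Friction and masses are not known exactly. Their poses are not given: they have to be found in the camera images.
- motor: Loose servomotor (sizes in mm), 0.4 kg, lying along its x: dark block 40 wide (y), 40 high, from x = -26 to 22; aluminium flange 46 wide from 22 to 28; thin steel shaft to 44; black connector on top near the -x end, 48 high. Origin: underside, below the block's middle; z up. Can be gripped over the origin across y (40 mm).
- hub_short: The loose short flanged hub (sizes in mm): steel, round, a disc of diameter 60 and thickness 10 with a boss of diameter 32 on it, total height 34. About 0.25 kg. Origin: centre of the underside, z up along its axis. Can be gripped by the boss from any side.
- hub_tall: The loose tall flanged hub (sizes in mm): steel, round, a disc of diameter 50 and thickness 10 with a boss of diameter 32 on it, total height 52. About 0.25 kg. Origin: centre of the underside, z up along its axis. Can be gripped by the boss from any side.
- bracket: The loose aluminium L bracket (sizes in mm): a foot plate 60 (x) by 50 (y) and 6 thick, and an upright plate 8 thick, 50 wide (y) and reaching 50 high, along the foot's -x edge (from x = -30 to -22). About 0.15 kg. Origin: underside, centre of the foot plate; z up. Can be gripped by the upright across x (8 mm), 26 mm from the origin towards -x.
- bin_motor: Fixed blue open bin (sizes in mm). Main compartment: inner 120 (x) by 150 (y), walls 4 thick, 24 high above the bench; floor 4 thick. At its +x side a narrow compartment (inner 50 by 150) holds a fixed sample servomotor, centred 89 from the origin, top 52 above the bench. Origin: underside, below the centre of the main compartment; z up, x towards the sample.
- bin_hub: Fixed blue open bin (sizes in mm). Main compartment: inner 120 (x) by 150 (y), walls 4 thick, 24 high above the bench; floor 4 thick. At its +x side a narrow compartment (inner 50 by 150) holds a fixed sample flanged hub (disc diameter 48, height 40), centred 89 from the origin, top 44 above the bench. Origin: underside, below the centre of the main compartment; z up, x towards the sample.
- bin_bracket: Fixed blue open bin (sizes in mm). Main compartment: inner 120 (x) by 150 (y), walls 4 thick, 24 high above the bench; floor 4 thick. At its +x side a narrow compartment (inner 50 by 150) holds a fixed sample L bracket, centred 89 from the origin, top 54 above the bench. Origin: underside, below the centre of the main compartment; z up, x towards the sample.
- tape_roll: A loose brown roll of packing tape lying flat among the parts, diameter 72, hole 48, 30 high (mm). Not a part: it belongs in no bin. Origin: centre of the underside, z up.
Things that resemble listed ones, but are neither listed nor needed, are in the scene too. What is shaped like the motor but purple is not meant. What is shaped like the hub_tall but green is not meant.

How it is judged:
At the end, for the whole second after the job is handed in: Motor in bin_motor, both hubs in bin_hub, bracket in bin_bracket: each same way up as at the start (within 0.15 rad), flat on the main floor (underside within 5 mm, origin inside the main compartment), at rest; tape roll within 30 mm of where it lay (x of motor in the frame of bin_motor between -0.06 and 0.06 m and y of motor in the frame of bin_motor between -0.075 and 0.075 m and z of motor in the frame of bin_motor between 0 and 0.009 m and angle between each of motor, hub_short, hub_tall, bracket's own z axis and vertical below 0.15 rad and linear speed of each of motor, hub_short, hub_tall, bracket below 0.02 m/s and angular speed of each of motor, hub_short, hub_tall, bracket below 0.2 rad/s and x of hub_short in the frame of bin_hub between -0.06 and 0.06 m and y of hub_short in the frame of bin_hub between -0.075 and 0.075 m and z of hub_short in the frame of bin_hub between 0 and 0.009 m and x of hub_tall in the frame of bin_hub between -0.06 and 0.06 m and y of hub_tall in the frame of bin_hub between -0.075 and 0.075 m and z of hub_tall in the frame of bin_hub between 0 and 0.009 m and x of bracket in the frame of bin_bracket between -0.06 and 0.06 m and y of bracket in the frame of bin_bracket between -0.075 and 0.075 m and z of bracket in the frame of bin_bracket between 0 and 0.009 m and distance of tape_roll from where it was at the start of the episode below 0.03 m); the robot touches nothing.
It fails at once if the motor is dropped or thrown (moves faster than 0.8 m/s while the fingers do not touch it: a fall of about 35 mm) (linear speed of motor above 0.8 m/s and contact force between the fingers and motor below 0.05 N).
It fails at once if the hub short is dropped or thrown (moves faster than 0.8 m/s while the fingers do not touch it: a fall of about 35 mm) (linear speed of hub_short above 0.8 m/s and contact force between the fingers and hub_short below 0.05 N).
It fails at once if the hub tall is dropped or thrown (moves faster than 0.8 m/s while the fingers do not touch it: a fall of about 35 mm) (linear speed of hub_tall above 0.8 m/s and contact force between the fingers and hub_tall below 0.05 N).
It fails at once if the bracket is dropped or thrown (moves faster than 0.8 m/s while the fingers do not touch it: a fall of about 35 mm) (linear speed of bracket above 0.8 m/s and contact force between the fingers and bracket below 0.05 N).
It fails at once if the roll of tape is shifted by more than 30 mm (distance of tape_roll from where it was at the start of the episode above 0.03 m).
It also fails if it takes over 104 s, if anything falls off the work surface, if the arm or the gripper's body presses on something with over 40 N, if the wrist force passes 120 N, or if a joint passes its speed limit or range.

### The arm

A 7-joint arm with a two-finger parallel gripper is mounted at the origin on the work surface. World frame = base frame: x ahead of the robot, y to its left, z up, the work surface at z = 0. Lengths are in m, angles in rad, forces in N, time in s.
With the tool pointing down it reaches from about 0.4 to 0.85 m from the base axis. Payload 10.4 kg.
Tool frame: the origin (TCP) lies midway between the tips of the shut fingers; the grasp point (between the pads) lies 19 mm behind it; z points along the fingers, x is the direction in which the jaws open and shut, and the axes are right-handed (so a half turn about z gives the same grasp; the last joint's range is limited). The gripper opens to 85 mm and grips with 20 to 120 N. Pads are 22 mm wide; open, the fingers measure 114 mm over their backs; the gripper's body (76 mm by 85 mm) begins 54 mm behind the grasp point. The pads swing forward as they close: fully open they stand 13 mm farther back than shut.
Start: joints at [1.138, 0.332, -0.065, 1.46, 0.022, 1.35, -0.088], TCP at [0.249, -0.573, 0.231] pointing down, gripper open.
Joint ranges: [-2.6, 2.6], [-0.5, 2.12], [-1.47, 1.34], [0.16, 2.42], [-1.27, 4.41], [0.06, 2.06], [-2.6, 2.6]. Speed limits (rad/s): [2.22, 2.22, 2.79, 2.79, 3.14, 3.14, 3.14].

### API

Orientations are given as a unit quaternion [x, y, z, w].
In Python, from workcell import telemetry, eyes, order gives the robot as it stands.
- The arm moves only by the tool servo_tool, never from a script. Its argument "deltas" is a list of rows, each a list of 3 entries, a list of its own where there are three numbers: the shift along the tool's x, y, z in cm, then the turn about the tool's z in rad, then the finger opening in cm, from 0 to 8.54. A call has 1 to 12 rows; each row shifts and turns the pose as measured when the row begins, along the tool's axes as they then stand; what a row does not reach is not made up. A row lasts 1/12 s, in which the tool goes at most 41.7 mm and 7.16 degrees, less where a joint would pass 70% of its speed; a pose out of reach is approached as far as the arm can. A call is refused whole if a number of a shift passes 4.17 or a number of a turn 0.125, either way. A call with a gripper value outside its range is refused whole. The fingers move at their own pace and stop on an object; "force" is the grip in N (left out, the last holds). Time passes only in rows, so rows that do not move let the fingers close. It gives the time, the measured TCP pose, the force and the opening at its end, in the units of the state.
- telemetry.get_obs(): the state, without advancing time (a new reading comes with each control period).
- eyes.camera(name): name is "side" or "top" or "wrist"; returns (picture, depth): 480x640x3 uint8, blue, green, red; 480x640 float32, m along the optical axis (not along the pixel's ray), 0 where there is no reading.
- eyes.calibration(name): a dict with "fx", "fy", "cx", "cy" (pixels), "rvec" (rotation vector, rad) and "tvec" (3), from world to camera coordinates, as OpenCV has them. Camera axes: x right, y down, z forward; pixel columns grow to the right and rows downward; lengths in m; the calibration is good to about 2 mm. A picture is of the moment at which its call begins: read the wrist's pose just before it. calibration takes no time and is no camera call; for the wrist camera it gives the pose at the moment of the call.
- order.hand_in(): hands the job in, once; it reports no verdict.
The state is a dict: "clock": time; "joint_pos": joint angles; "joint_velocities": joint speeds; "tau": joint torques, N m; "position": TCP position; "ee_rot": TCP orientation; "ft_force": force on the tool from outside, world axes, zero at the start; "torque": the same for the moment, N m; "grip_width": opening from 0.0 (shut) to 1.0 (fully open).
Only numpy, scipy, OpenCV 4.12 (cv2) and the standard library are available. Lean on these libraries where they do the work, as an engineer would, in place of code of your own. Each camera call takes 0.05 s, during which the arm holds its last target. There are 200 camera calls.

## Working session

There is one attempt and no reset: what is moved stays moved. The work goes in short steps, Python scripts to look and compute and a tool call to move; the robot and the scene stay as the last step left them, time stands still between calls to the robot, and variables do not carry over. Pictures are saved under pics/ and viewed, about 12 in all and at most 16, crops included, and the job is handed in when it is done.

Besides the shell and the picture viewer there is one more tool, called after "Emit:" by a JSON object that holds its "method" and its "body", one argument or row to a line. servo_tool: Moves the arm, as the interface text tells. Its arguments: {"type":"object","properties":{"deltas":{"type":"array"},"force":{"type":"number"}},"required":["deltas"]}

```bash
mkdir -p pics; ls; cat > h.py <<'E'
import numpy as np, cv2
from workcell import telemetry, eyes, order
def cal(n):
    c=eyes.calibration(n);K=np.array([[c['fx'],0,c['cx']],[0,c['fy'],c['cy']],[0,0,1]]);R=cv2.Rodrigues(np.array(c['rvec'],float))[0]
    return K,R,np.array(c['tvec'],float).ravel()
def ray(n,uv,z,C=None):
    K,R,t=C or cal(n);o=-R.T@t
    d=(R.T@np.linalg.inv(K)@np.c_[np.reshape(uv,(-1,2)),np.ones(np.size(uv)//2)].T).T
    return o+d*((z-o[2])/d[:,2])[:,None]
def proj(n,P,C=None):
    K,R,t=C or cal(n);p=(K@(R@np.reshape(P,(-1,3)).T+t[:,None])).T
    return p[:,:2]/p[:,2:]
def cloud(dep,C):
    K,R,t=C;v,u=np.mgrid[:480,:640];p=np.linalg.inv(K)@np.stack([u.ravel(),v.ravel(),np.ones(u.size)])*dep.ravel()
    return (R.T@(p-t[:,None])).T.reshape(480,640,3)
E
python3 - <<'E'
from h import *
for n in ('top','side'):
    C=cal(n);im,d=eyes.camera(n);cv2.imwrite(f'pics/{n}0.png',im);np.savez(f'{n}0.npz',im=im,d=d)
    print(n,C[0][0,0],-C[1].T@C[2],C[1][2],(d>0).mean())
print(telemetry.get_obs())
E
```

```text
pics
top 439.02374931002294 [ 0.43792624 -0.03364794  0.86430329] [ 0.0945456  -0.01984096 -0.99532279] 0.9959407552083334
side 514.6897488998449 [0.20793964 0.70481324 0.55593841] [ 0.30967079 -0.79461608 -0.5221966 ] 0.9958203125
{'clock': 0.1, 'joint_pos': array([ 1.13835034,  0.33280011, -0.06471607,  1.4608271 ,  0.02159776,
        1.34994156, -0.08848462]), 'joint_velocities': array([-1.54182204e-03, -2.90618807e-03, -7.13750424e-04, -3.46072388e-03,
        1.79907720e-03, -7.37935163e-04,  2.14465218e-05]), 'tau': array([ 1.78868886e-03, -6.26745629e+01,  4.93843504e-02, -3.92430174e+01,
        1.63455703e-02,  6.95807539e-03, -8.16286388e-06]), 'position': array([ 0.24891446, -0.57292691,  0.23061533]), 'ee_rot': array([ 8.36215322e-01, -5.48400881e-01, -5.49112574e-04, -3.29421667e-04]), 'ft_force': array([ 0.20640848, -0.3567562 ,  0.40557062]), 'torque': array([-0.00749197, -0.00962981,  0.00070281]), 'grip_width': 0.999545052036762}
```

View pics/top0.png

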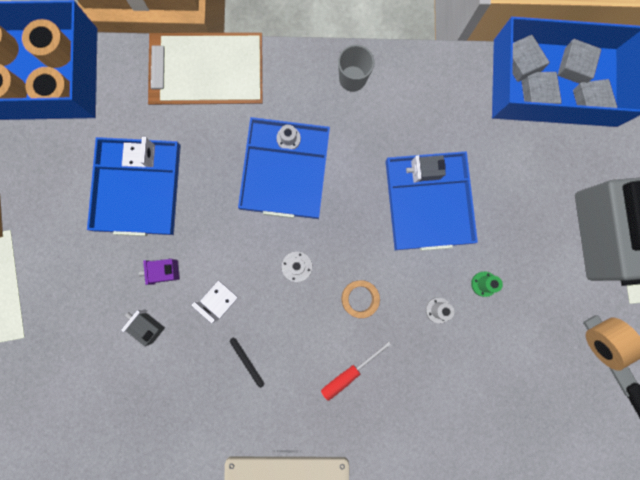

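View pics/side0.png

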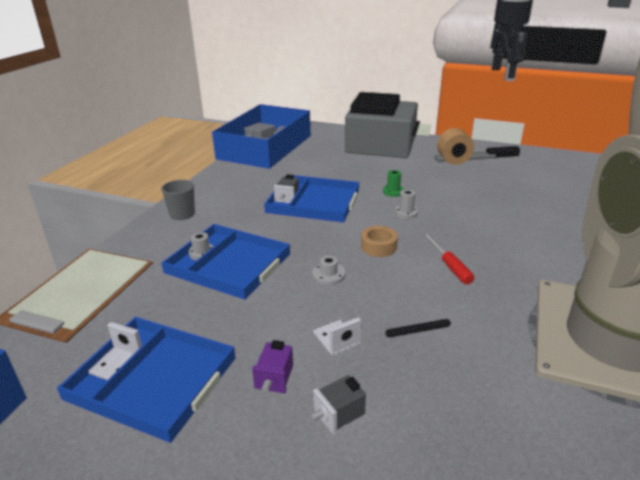

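```bash
python3 - <<'E'
from h import *
C=cal('top');Z=np.load('top0.npz');im,d=Z['im'],Z['d'];P=cloud(d,C);np.save('P.npy',P)
b=P[400:420,150:200];print('bench z',np.median(b[...,2]))
def box(u0,v0,u1,v1,zmin,zmax,lab):
    m=np.zeros((480,640),bool);m[v0:v1,u0:u1]=1
    m&=(P[...,2]>zmin)&(P[...,2]<zmax);q=P[m]
    if len(q)<5: print(lab,len(q));return
    r=cv2.minAreaRect((q[:,:2]*1000).astype(np.float32));c,rad=cv2.minEnclosingCircle((q[:,:2]*1000).astype(np.float32))
    print(lab,len(q),'z',np.percentile(q[:,2],[5,50,95]).round(4),'rect',np.round(r[0],1),np.round(r[1],1),round(r[2],1),'circ',np.round(c,1),round(rad,1))
box(115,300,172,355,.034,.044,'motor block top');box(115,300,172,355,.044,.06,'connector');box(115,300,172,355,.008,.06,'motor all')
box(185,275,245,330,.003,.012,'br foot');box(185,275,245,330,.035,.06,'br up');box(185,275,245,330,.003,.06,'br all')
box(275,245,320,290,.005,.015,'hs disc');box(275,245,320,290,.028,.04,'hs boss')
box(420,290,462,330,.005,.015,'ht disc');box(420,290,462,330,.045,.06,'ht boss')
box(335,270,390,325,.02,.04,'tape')
box(80,130,185,240,.016,.03,'bin br');box(232,112,335,225,.016,.03,'bin hub');box(380,145,482,255,.016,.03,'bin mo')
# ground blue outlines
hsv=cv2.cvtColor(im,cv2.COLOR_BGR2HSV);m=cv2.inRange(hsv,(100,150,60),(125,255,255))
for (u0,v0,u1,v1) in ((80,130,185,240),(232,112,335,225),(380,145,482,255)):
    k=np.zeros_like(m);k[v0:v1,u0:u1]=m[v0:v1,u0:u1]
    f=k[...,None].astype(bool)[...,0]&(P[...,2]>.0)&(P[...,2]<.012); q=P[f]
    print('floor',len(q),np.median(q[:,2]),[np.round(a,1) for a in cv2.minAreaRect((q[:,:2]*1000).astype(np.float32))])
E
python3 - <<'E'
import cv2
im=cv2.imread('pics/top0.png')
a=cv2.resize(im[235:355,105:255],(800,600)[:2] and (750,600),interpolation=cv2.INTER_CUBIC)
cv2.imwrite('pics/crop1.png',a)
E
```

```text
bench z 0.00101931227749515
motor block top 609 z [0.0377 0.0407 0.0431] rect [353.1 271.3] [54.6 46.5] 53.0 circ [354.9 271.5] 33.2
connector 86 z [0.0442 0.0483 0.0514] rect [354.9 269.8] [51.  33.9] 46.9 circ [354.9 269.8] 29.4
motor all 901 z [0.0152 0.0403 0.0483] rect [357.8 277.5] [70.1 46.5] 53.1 circ [356.9 275.5] 37.4
br foot 932 z [0.0032 0.0064 0.0092] rect [401.9 145.5] [103.7 115.5] 0.7 circ [402.3 146. ] 73.0
br up 170 z [0.0378 0.05   0.053 ] rect [385.3 155.8] [49.7  9.2] 49.4 circ [385.1 156. ] 24.9
br all 1164 z [0.0033 0.0071 0.0509] rect [401.9 145.5] [103.7 115.5] 0.7 circ [402.3 146. ] 73.0
hs disc 512 z [0.0084 0.0111 0.0134] rect [466.  -10.9] [68.9 80. ] 78.4 circ [471.6 -10.5] 47.8
hs boss 222 z [0.0322 0.0352 0.0379] rect [472.1 -12.1] [30.4 30.3] 0.2 circ [472.7 -12.5] 15.9
ht disc 240 z [0.0073 0.0107 0.0136] rect [ 388.3 -284.5] [42.2 56.8] 78.1 circ [ 388.4 -286.1] 28.8
ht boss 255 z [0.0493 0.0528 0.0551] rect [ 391.8 -289.3] [29.3 32.6] 1.1 circ [ 391.4 -289.1] 16.4
tape 658 z [0.0271 0.0306 0.0331] rect [ 412.4 -135. ] [69.6 70.5] 0.6 circ [ 411.9 -135.4] 35.9
bin br 1560 z [0.0171 0.024  0.0271] rect [623.4 307.1] [161.4 188.1] 88.0 circ [626.3 305.9] 120.2
bin hub 1336 z [0.0171 0.024  0.0271] rect [663.9  15.1] [158.1 188.2] 84.0 circ [665.6  15.1] 119.1
bin mo 1400 z [0.0176 0.024  0.0274] rect [ 603.4 -274.8] [187.2 159.9] 5.5 circ [ 606.1 -274.7] 120.4
floor 5538 0.005075622477703667 [array([625.6, 305. ]), array([156.8, 176.7]), np.float64(87.6)]
floor 5640 0.005000002267206736 [array([665.5,  15. ]), array([150.4, 178.7]), np.float64(84.0)]
floor 5342 0.004972787840017737 [array([ 606.6, -272.9]), array([174.2, 155.5]), np.float64(5.5)]
```

View pics/crop1.png

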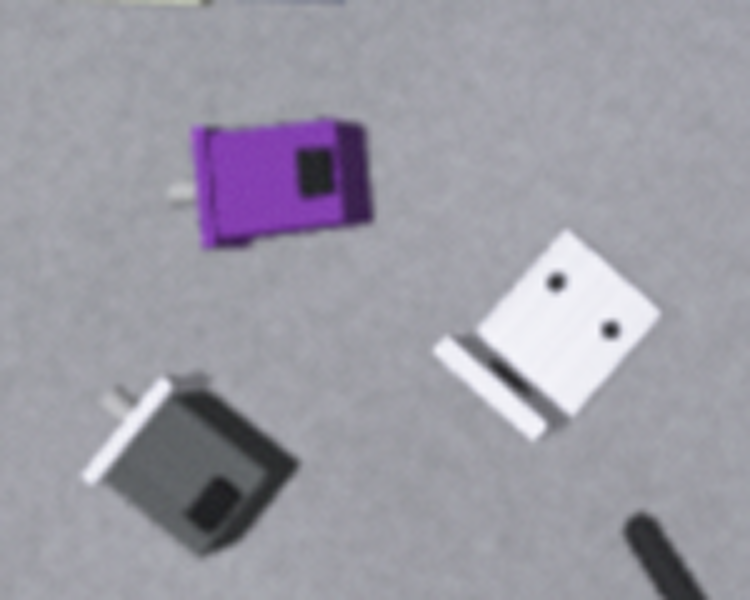

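Emit:
{"method": "servo_tool", "body": {
  "deltas": [
    [[0,0,1.0],-0.118,6.5],
    [[0,0,1.0],-0.118,6.5],
    [[0,0,1.0],-0.118,6.5],
    [[0,0,1.0],-0.118,6.5],
    [[0,0,1.0],-0.118,6.5],
    [[0,0,1.0],-0.118,6.5],
    [[0,0,1.0],-0.118,6.5],
    [[0,0,1.0],-0.118,6.5],
    [[0,0,1.0],-0.118,6.5]
  ],
  "force": 50
}}

```text
clock: 0.85
position: [0.2486, -0.5718, 0.1354]
ee_rot: [1.0, -0.027, -0.001, -0.002]
ft_force: [-0.2, -0.0, -0.2]
grip_width: 0.763
```

```bash
cat > go.py <<'E'
import sys
from h import *
from scipy.spatial.transform import Rotation as Ro
# usage: go.py x y z phi_deg
def state():
    o=telemetry.get_obs();M=Ro.from_quat(o['ee_rot']).as_matrix();return o,M
o,M=state();ph=np.degrees(np.arctan2(M[1,0],M[0,0]))
print('t',round(o['clock'],2),'pos mm',(o['position']*1000).round(1),'phi',ph.round(1),'tilt',np.degrees(np.arccos(-M[2,2])).round(2),'grip mm',(o['grip_width']*85.4).round(1),'F',o['ft_force'].round(1),'j',o['joint_pos'].round(2))
a=[float(x) for x in sys.argv[1:]]
if a:
    w=np.array(a[:3])/10-o['position']*100
    print('tool shift cm now',(M.T@w).round(2))
    if len(a)>3:
        d=(a[3]-ph+90)%180-90;f=np.radians(ph+d);X=np.array([np.cos(f),np.sin(f),0]);Y=np.array([np.sin(f),-np.cos(f),0])
        print('turn rad',round(-np.radians(d),3),'shift after turn',np.round([X@w,Y@w,-w[2]],2))
E
python3 go.py 391.5 -289 120 -6
```

```text
Traceback (most recent call last):
  File "go.py", line 8, in <module>
    print('t',round(o['clock'],2),'pos mm',(o['position']*1000).round(1),'phi',ph.round(1),'tilt',np.degrees(np.arccos(-M[2,2])).round(2),'grip mm',(o['grip_width']*85.4).round(1),'F',o['ft_force'].round(1),'j',o['joint_pos'].round(2))
                                                                                                                                                    ^^^^^^^^^^^^^^^^^^^^^^^^^^^^
AttributeError: 'float' object has no attribute 'round'
```

```bash
sed -i "s/(o\['grip_width'\]\*85.4).round(1)/round(o['grip_width']*85.4,1)/" go.py; python3 go.py 391.5 -289 120 -6
```

```text
t 0.85 pos mm [ 248.6 -571.8  135.4] phi -3.1 tilt 0.21 grip mm 65.2 F [-0.2 -0.  -0.2] j [ 1.26  0.41 -0.22  1.57  0.1   1.18  0.97]
tool shift cm now [ 12.76 -29.     1.62]
turn rad 0.051 shift after turn [ 11.25 -29.62   1.54]
```

Emit:
{"method": "servo_tool", "body": {
  "deltas": [
    [[1.3,-2.9,0.1],0,6.5],
    [[1.3,-2.9,0.1],0,6.5],
    [[1.3,-2.9,0.1],0,6.5],
    [[1.3,-2.9,0.1],0,6.5],
    [[1.3,-2.9,0.1],0,6.5],
    [[1.3,-2.9,0.1],0,6.5],
    [[1.3,-2.9,0.1],0,6.5],
    [[1.3,-2.9,0.1],0,6.5],
    [[1.3,-2.9,0.1],0,6.5],
    [[1.1,-2.9,0.1],0,6.5],
    [[0,0,0],0.05,6.5]
  ]
}}

```text
clock: 1.77
position: [0.3893, -0.2734, 0.1182]
ee_rot: [0.999, -0.049, -0.005, -0.006]
ft_force: [-0.2, -0.6, 0.4]
grip_width: 0.764
```

```bash
python3 go.py 391.5 -289 120 -6; python3 - <<'E'
from h import *
C=cal('wrist');im,d=eyes.camera('wrist');cv2.imwrite('pics/w1.png',im)
P=cloud(d,C);m=(P[...,2]>.044)&(P[...,2]<.058)
n,l,s,c=cv2.connectedComponentsWithStats(m.astype(np.uint8))
for i in range(1,n):
    if s[i,4]>150:
        q=P[l==i];print(s[i],cv2.minEnclosingCircle((q[:,:2]*1000).astype(np.float32)),np.median(q[:,2]),im[l==i].mean(0).round())
E
```

```text
t 1.77 pos mm [ 389.3 -273.4  118.2] phi -5.6 tilt 0.89 grip mm 65.3 F [-0.2 -0.6  0.4] j [ 0.93  0.15 -0.44  1.95  0.06  1.07  0.37]
tool shift cm now [ 0.37  1.53 -0.2 ]
turn rad 0.007 shift after turn [ 0.38  1.53 -0.18]
[ 306  259   53   53 2221] ((391.5497131347656, -290.01617431640625), 16.210357666015625) 0.050673041459123144 [113. 112. 109.]
[398 384  26  44 716] ((438.0668029785156, -379.8509216308594), 15.282875061035156) 0.050384583862476934 [56. 97. 45.]
```

View pics/w1.png

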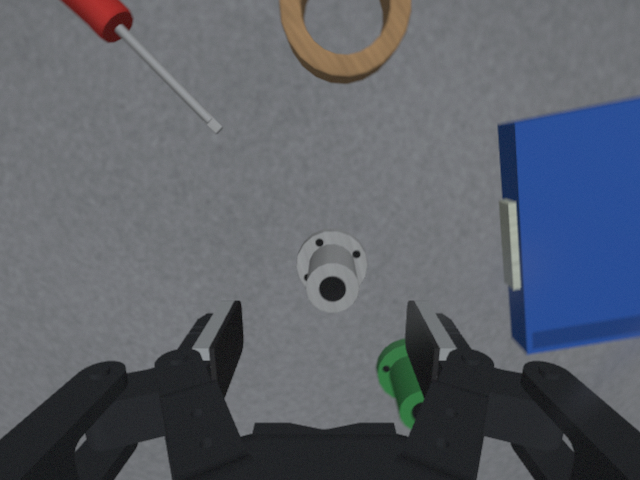

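Emit:
{"method": "servo_tool", "body": {
  "deltas": [
    [[0.3,0.9,0],0,6.5],
    [[0.0,0.7,0],0,6.5],
    [[0,0,0],0,6.5]
  ]
}}

```text
clock: 2.07
position: [0.3885, -0.295, 0.1177]
ee_rot: [0.999, -0.052, -0.006, -0.005]
ft_force: [0.4, 0.2, 0.5]
grip_width: 0.765
```

```bash
python3 go.py 391.5 -290 19 -6
```

```text
t 2.07 pos mm [ 388.5 -295.   117.7] phi -5.9 tilt 0.88 grip mm 65.4 F [0.4 0.2 0.5] j [ 0.95  0.17 -0.42  1.92  0.08  1.08  0.39]
tool shift cm now [ 0.37 -0.44  9.87]
turn rad 0.002 shift after turn [ 0.24 -0.53  9.87]
```

Emit:
{"method": "servo_tool", "body": {
  "deltas": [
    [[0.1,-0.2,2.4],0,6.5],
    [[0.1,-0.2,2.4],0,6.5],
    [[0.1,0,2.0],0,6.5],
    [[0,0,1.4],0,6.5],
    [[0,0,0.8],0,6.5],
    [[0,0,0.3],0,6.5],
    [[0,0,0],0,6.5]
  ]
}}

```text
clock: 2.65
position: [0.3877, -0.3006, 0.021]
ee_rot: [0.998, -0.057, -0.006, -0.004]
ft_force: [0.2, 0.0, 0.9]
grip_width: 0.766
```

```bash
python3 go.py 391.5 -290 19 -6
```

```text
t 2.65 pos mm [ 387.7 -300.6   21. ] phi -6.5 tilt 0.77 grip mm 65.4 F [0.2 0.  0.9] j [ 0.93  0.32 -0.4   1.99  0.16  0.88  0.33]
tool shift cm now [ 0.26 -1.09  0.21]
turn rad -0.009 shift after turn [ 0.27 -1.09  0.2 ]
```

Emit:
{"method": "servo_tool", "body": {
  "deltas": [
    [[0.1,-0.5,0],0,6.5],
    [[0.1,-0.3,0.1],0,6.5],
    [[0,0,0],0,6.5],
    [[0,0,0],0,6.5]
  ]
}}

```text
clock: 2.98
position: [0.3919, -0.2938, 0.0223]
ee_rot: [0.998, -0.057, -0.004, -0.003]
ft_force: [-0.5, 0.2, -0.7]
grip_width: 0.76
```

```bash
python3 go.py 391.5 -290 19 -6
```

```text
t 2.98 pos mm [ 391.9 -293.8   22.3] phi -6.6 tilt 0.58 grip mm 64.9 F [-0.5  0.2 -0.7] j [ 0.91  0.31 -0.4   2.    0.16  0.88  0.31]
tool shift cm now [-0.08 -0.37  0.34]
turn rad -0.01 shift after turn [-0.08 -0.37  0.33]
```

Emit:
{"method": "servo_tool", "body": {
  "deltas": [
    [[0,-0.3,0.2],0,6.5],
    [[0,0,0.1],0,4.5],
    [[0,0,0],0,3],
    [[0,0,0],0,2],
    [[0,0,0],0,1.5],
    [[0,0,0],0,1.5],
    [[0,0,0],0,1.5]
  ]
}}

```text
clock: 3.57
position: [0.3931, -0.2907, 0.0207]
ee_rot: [0.998, -0.057, -0.003, -0.002]
ft_force: [0.3, 0.7, -0.1]
grip_width: 0.351
```

```bash
python3 go.py 391.5 -290 120 -6
```

```text
t 3.57 pos mm [ 393.1 -290.7   20.7] phi -6.5 tilt 0.43 grip mm 30.0 F [ 0.3  0.7 -0.1] j [ 0.91  0.31 -0.41  2.    0.16  0.87  0.3 ]
tool shift cm now [-0.24 -0.09 -9.93]
turn rad -0.009 shift after turn [-0.17 -0.06 -9.93]
```

Emit:
{"method": "servo_tool", "body": {
  "deltas": [
    [[0,0,-1.0],0,1.5],
    [[0,0,-2.0],0,1.5],
    [[0,0,-2.5],0,1.5],
    [[0.5,-1,-2.5],0,1.5],
    [[1,-1.5,-1.5],0,1.5],
    [[1.5,-2,-0.5],0,1.5],
    [[1.8,-2.5,0],0,1.5],
    [[1.8,-2.5,0],0,1.5],
    [[1.8,-2.5,0],0,1.5],
    [[1.8,-2.5,0],0,1.5],
    [[1.8,-2.5,0],0,1.5],
    [[1.8,-2.5,0],0,1.5]
  ]
}}

```text
clock: 4.57
position: [0.5523, -0.1133, 0.1293]
ee_rot: [0.998, -0.065, -0.006, -0.002]
ft_force: [-0.0, 0.0, -3.9]
grip_width: 0.356
```

```bash
python3 go.py 636 -19 120 -6
```

```text
t 4.57 pos mm [ 552.3 -113.3  129.3] phi -7.5 tilt 0.73 grip mm 30.4 F [-0.   0.  -3.9] j [ 0.59  0.34 -0.55  1.72  0.19  1.15 -0.15]
tool shift cm now [  7.09 -10.44   0.87]
turn rad -0.025 shift after turn [  7.34 -10.25   0.93]
```

Emit:
{"method": "servo_tool", "body": {
  "deltas": [
    [[1.7,-2.4,0],0,1.5],
    [[1.6,-2.2,0],0,1.5],
    [[1.3,-1.8,0.2],0,1.5],
    [[0.9,-1.2,0.2],0,1.5],
    [[0.5,-0.7,0.2],0,1.5],
    [[0.2,-0.3,0.2],0,1.5],
    [[0,0,0],0,1.5],
    [[0,0,0],0,1.5]
  ]
}}

```text
clock: 5.23
position: [0.6283, -0.0252, 0.1218]
ee_rot: [0.998, -0.061, -0.008, -0.003]
ft_force: [-0.2, -0.5, -2.4]
grip_width: 0.352
```

```bash
python3 go.py 636 -19 26 -6
```

```text
t 5.23 pos mm [628.3 -25.2 121.8] phi -7.0 tilt 0.98 grip mm 30.1 F [-0.2 -0.5 -2.4] j [ 0.4   0.49 -0.56  1.54  0.26  1.2  -0.33]
tool shift cm now [ 0.84 -0.66  9.57]
turn rad -0.018 shift after turn [ 0.7  -0.7   9.58]
```

Emit:
{"method": "servo_tool", "body": {
  "deltas": [
    [[0.4,-0.3,1.5],0,1.5],
    [[0.2,-0.2,2.0],0,1.5],
    [[0.1,-0.1,2.0],0,1.5],
    [[0,0,1.6],0,1.5],
    [[0,0,1.0],0,1.5],
    [[0,0,0.5],0,1.5],
    [[0,0,0.2],0,1.5],
    [[0,0,0],0,1.5],
    [[0,0,0],0,1.5]
  ]
}}

```text
clock: 5.98
position: [0.633, -0.0284, 0.0271]
ee_rot: [0.998, -0.066, -0.008, -0.001]
ft_force: [-0.4, 0.2, -1.9]
grip_width: 0.353
```

```bash
python3 go.py 636 -19 25 -6
```

```text
t 5.98 pos mm [633.  -28.4  27.1] phi -7.6 tilt 0.91 grip mm 30.2 F [-0.4  0.2 -1.9] j [ 0.37  0.6  -0.53  1.6   0.33  1.05 -0.38]
tool shift cm now [ 0.17 -0.97  0.21]
turn rad -0.028 shift after turn [ 0.2  -0.97  0.21]
```

Emit:
{"method": "servo_tool", "body": {
  "deltas": [
    [[0.1,-0.4,0],0,1.5],
    [[0.1,-0.4,0],0,1.5],
    [[0,-0.2,0.1],0,1.5],
    [[0,0,0.15],0,1.5],
    [[0,0,0.1],0,1.5],
    [[0,0,0.1],0,1.5]
  ]
}}

```text
clock: 6.48
position: [0.6392, -0.0171, 0.0261]
ee_rot: [0.998, -0.066, -0.005, -0.001]
ft_force: [0.2, 0.4, -3.8]
grip_width: 0.357
```

```bash
python3 go.py 636 -19 25 -6
```

```text
t 6.48 pos mm [639.2 -17.1  26.1] phi -7.6 tilt 0.56 grip mm 30.4 F [ 0.2  0.4 -3.8] j [ 0.35  0.61 -0.53  1.59  0.33  1.04 -0.4 ]
tool shift cm now [-0.29  0.24  0.11]
turn rad -0.028 shift after turn [-0.3   0.23  0.11]
```

Emit:
{"method": "servo_tool", "body": {
  "deltas": [
    [[0,0,0.15],0,1.5],
    [[0,0,0.15],0,1.5],
    [[0,0,0.1],0,1.5],
    [[0,0,0],0,1.5]
  ]
}}

```text
clock: 6.82
position: [0.6393, -0.0171, 0.0251]
ee_rot: [0.998, -0.066, -0.005, -0.0]
ft_force: [1.2, 0.4, -2.9]
grip_width: 0.354
```

```bash
python3 go.py 636 -19 25 -6
```

```text
t 6.82 pos mm [639.3 -17.1  25.1] phi -7.6 tilt 0.52 grip mm 30.2 F [ 1.2  0.4 -2.9] j [ 0.35  0.61 -0.52  1.59  0.34  1.04 -0.4 ]
tool shift cm now [-0.3   0.23  0.02]
turn rad -0.028 shift after turn [-0.31  0.22  0.01]
```

Emit:
{"method": "servo_tool", "body": {
  "deltas": [
    [[0,0,0.15],0,1.5],
    [[0,0,0.1],0,1.5],
    [[0,0,0],0,3.3],
    [[0,0,0],0,4.2],
    [[0,0,0],0,5],
    [[0,0,0],0,5],
    [[0,0,-0.5],0,5],
    [[0,0,-1.5],0,5],
    [[0,0,-2.5],0,5],
    [[0,0,-2.5],0,5],
    [[0,0,-1],0,5]
  ]
}}

```text
clock: 7.73
position: [0.6393, -0.0174, 0.108]
ee_rot: [0.998, -0.066, -0.006, -0.0]
ft_force: [0.7, -0.3, 0.6]
grip_width: 0.585
```

```bash
python3 go.py 472 -12 120 -6
```

```text
t 7.73 pos mm [639.3 -17.4 108. ] phi -7.6 tilt 0.66 grip mm 49.9 F [ 0.7 -0.3  0.6] j [ 0.37  0.52 -0.55  1.53  0.28  1.18 -0.37]
tool shift cm now [-16.67   1.68  -1.01]
turn rad -0.028 shift after turn [-16.7    1.21  -1.2 ]
```

Emit:
{"method": "servo_tool", "body": {
  "deltas": [
    [[-1,0.1,0],0,6],
    [[-2,0.2,0],0,6],
    [[-2.5,0.3,0],0,6],
    [[-3,0.3,0],0,6],
    [[-3,0.3,0],0,6],
    [[-2,0.2,0],0,6],
    [[-1.2,0.1,0],0,6],
    [[-0.6,0.1,0],0,6],
    [[-0.2,0,0],0,6],
    [[0,0,0],0,6],
    [[0,0,0],0,6]
  ]
}}

```text
clock: 8.65
position: [0.4713, -0.0132, 0.1077]
ee_rot: [0.998, -0.068, -0.005, 0.001]
ft_force: [0.1, -0.2, -0.1]
grip_width: 0.701
```

```bash
cat > comp.py <<'E'
import sys
from h import *
zl,zh=float(sys.argv[1]),float(sys.argv[2])
C=cal('wrist');im,d=eyes.camera('wrist')
P=cloud(d,C);m=(P[...,2]>zl)&(P[...,2]<zh)
n,l,s,c=cv2.connectedComponentsWithStats(m.astype(np.uint8))
for i in range(1,n):
    if s[i,4]>150:
        q=P[l==i];xy=(q[:,:2]*1000).astype(np.float32);cc=cv2.minEnclosingCircle(xy);r=cv2.minAreaRect(xy)
        print(s[i],'circ',np.round(cc[0],1),round(cc[1],1),'rect',np.round(r[0],1),np.round(r[1],1),round(r[2],1),'z',np.median(q[:,2]).round(4),im[l==i].mean(0).round())
if len(sys.argv)>3: cv2.imwrite(sys.argv[3],im)
E
python3 comp.py .028 .040; python3 go.py 472 -12 11 -6
```

```text
[579 197  50  55 792] circ [636.9 -15.7] 15.8 rect [630.5 -12.8] [31.6 14.1] 64.9 z 0.0342 [89. 86. 85.]
[ 302  228   53   52 2139] circ [472.9 -13.3] 16.1 rect [473.  -13.3] [31.8 31.1] 81.4 z 0.0327 [117. 116. 113.]
[ 232  384   84   43 1122] circ [ 420.4 -122.9] 30.9 rect [ 423.  -116.2] [27.4 61. ] 69.0 z 0.0287 [ 87. 119. 147.]
t 8.7 pos mm [471.5 -13.1 107.7] phi -7.8 tilt 0.54 grip mm 59.9 F [-0.   0.7 -0.5] j [ 0.52  0.17 -0.63  1.97  0.12  1.05 -0.3 ]
tool shift cm now [ 0.13 -0.15  9.67]
turn rad -0.031 shift after turn [ 0.04 -0.12  9.67]
```

Emit:
{"method": "servo_tool", "body": {
  "deltas": [
    [[0.1,0,1.0],0,6],
    [[0,0,2.0],0,6],
    [[0,0,2.2],0,6],
    [[0,0,2.0],0,6],
    [[0,0,1.3],0,6],
    [[0,0,0.6],0,6],
    [[0,0,0.2],0,6],
    [[0,0,0],0,6],
    [[0,0,0],0,6]
  ]
}}

```text
clock: 9.45
position: [0.4765, -0.0115, 0.0068]
ee_rot: [0.998, -0.068, -0.004, -0.001]
ft_force: [-0.5, 0.7, 0.7]
grip_width: 0.705
```

```bash
python3 go.py 473 -13.3 11.5 -6
```

```text
t 9.45 pos mm [476.5 -11.5   6.8] phi -7.7 tilt 0.47 grip mm 60.2 F [-0.5  0.7  0.7] j [ 0.47  0.34 -0.59  2.03  0.25  0.85 -0.4 ]
tool shift cm now [-0.33  0.22 -0.47]
turn rad -0.031 shift after turn [-0.33  0.21 -0.47]
```

Emit:
{"method": "servo_tool", "body": {
  "deltas": [
    [[-0.2,0.1,-0.3],0,6],
    [[-0.1,0.1,-0.2],0,6],
    [[0,0,0],0,6],
    [[0,0,0],0,6]
  ]
}}

```text
clock: 9.78
position: [0.4749, -0.0134, 0.0147]
ee_rot: [0.998, -0.068, -0.002, -0.001]
ft_force: [-0.0, 0.0, 0.2]
grip_width: 0.708
```

```bash
python3 go.py 473 -13.3 11.5 -6
```

```text
t 9.78 pos mm [474.9 -13.4  14.7] phi -7.8 tilt 0.25 grip mm 60.4 F [-0.   0.   0.2] j [ 0.48  0.32 -0.6   2.03  0.23  0.86 -0.39]
tool shift cm now [-0.19  0.01  0.32]
turn rad -0.031 shift after turn [-0.19  0.01  0.32]
```

Emit:
{"method": "servo_tool", "body": {
  "deltas": [
    [[-0.1,0,0.2],0,6],
    [[0,0,0.1],0,5],
    [[0,0,0],0,4],
    [[0,0,0],0,3],
    [[0,0,0],0,2],
    [[0,0,0],0,1.5],
    [[0,0,0],0,1.5],
    [[0,0,0],0,1.5]
  ]
}}

```text
clock: 10.45
position: [0.4744, -0.0136, 0.0127]
ee_rot: [0.998, -0.068, -0.001, -0.001]
ft_force: [-0.3, 0.3, 1.7]
grip_width: 0.348
```

```bash
python3 go.py 643.9 53.4 115 -6
```

```text
t 10.45 pos mm [474.4 -13.6  12.7] phi -7.8 tilt 0.13 grip mm 29.7 F [-0.3  0.3  1.7] j [ 0.47  0.32 -0.6   2.04  0.24  0.85 -0.39]
tool shift cm now [ 15.87  -8.95 -10.24]
turn rad -0.031 shift after turn [ 16.15  -8.44 -10.23]
```

Emit:
{"method": "servo_tool", "body": {
  "deltas": [
    [[0,0,-1.0],0,1.5],
    [[0,0,-2.0],0,1.5],
    [[0,0,-2.5],0,1.5],
    [[0.5,-0.3,-2.2],0,1.5],
    [[1.5,-0.8,-1.5],0,1.5],
    [[2.2,-1.2,-0.5],0,1.5],
    [[2.5,-1.4,0],0,1.5],
    [[2.5,-1.4,0],0,1.5],
    [[2.2,-1.2,0],0,1.5],
    [[1.5,-0.9,0],0,1.5],
    [[0.8,-0.5,0],0,1.5],
    [[0.3,-0.2,0],0,1.5]
  ]
}}

```text
clock: 11.45
position: [0.6259, 0.047, 0.1168]
ee_rot: [0.998, -0.069, -0.004, -0.001]
ft_force: [-0.8, -0.6, -1.6]
grip_width: 0.349
```

Emit:
{"method": "servo_tool", "body": {
  "deltas": [
    [[0,0,0],0,1.5],
    [[0,0,0],0,1.5],
    [[0,0,0],0,1.5]
  ]
}}

```text
clock: 11.7
position: [0.6249, 0.0473, 0.1168]
ee_rot: [0.998, -0.069, -0.005, -0.001]
ft_force: [-0.2, -0.2, -2.3]
grip_width: 0.352
```

```bash
python3 go.py 643.9 53.4 19 -6
```

```text
t 11.7 pos mm [624.9  47.3 116.8] phi -7.9 tilt 0.6 grip mm 30.1 F [-0.2 -0.2 -2.3] j [ 0.31  0.5  -0.6   1.56  0.29  1.19 -0.48]
tool shift cm now [ 1.9  -0.85  9.76]
turn rad -0.032 shift after turn [ 1.83 -0.81  9.78]
```

Emit:
{"method": "servo_tool", "body": {
  "deltas": [
    [[0.5,-0.3,1.0],0,1.5],
    [[0.5,-0.2,2.0],0,1.5],
    [[0.2,-0.1,2.2],0,1.5],
    [[0,0,1.6],0,1.5],
    [[0,0,0.8],0,1.5],
    [[0,0,0.3],0,1.5],
    [[0,0,0],0,1.5],
    [[0,0,0],0,1.5],
    [[0,0,0],0,1.5]
  ]
}}

```text
clock: 12.45
position: [0.6365, 0.0488, 0.0345]
ee_rot: [0.998, -0.07, -0.004, -0.0]
ft_force: [0.2, 0.9, -1.7]
grip_width: 0.35
```

```bash
python3 go.py 643.9 53.4 17 -6
```

```text
t 12.45 pos mm [636.5  48.8  34.5] phi -8.0 tilt 0.46 grip mm 29.9 F [ 0.2  0.9 -1.7] j [ 0.27  0.61 -0.56  1.59  0.35  1.06 -0.53]
tool shift cm now [ 0.68 -0.56  1.74]
turn rad -0.036 shift after turn [ 0.68 -0.53  1.75]
```

Emit:
{"method": "servo_tool", "body": {
  "deltas": [
    [[0.3,-0.3,0.4],0,1.5],
    [[0.1,-0.2,0.5],0,1.5],
    [[0,0,0.4],0,1.5],
    [[0,0,0.2],0,1.5],
    [[0,0,0],0,1.5],
    [[0,0,0],0,1.5]
  ]
}}

```text
clock: 12.95
position: [0.6435, 0.0541, 0.0207]
ee_rot: [0.998, -0.07, -0.002, -0.0]
ft_force: [0.4, 0.0, -1.9]
grip_width: 0.351
```

```bash
python3 go.py 643.9 53.4 17 -6
```

```text
t 12.95 pos mm [643.5  54.1  20.7] phi -8.1 tilt 0.2 grip mm 30.0 F [ 0.4  0.  -1.9] j [ 0.26  0.63 -0.56  1.58  0.37  1.04 -0.54]
tool shift cm now [0.05 0.06 0.37]
turn rad -0.036 shift after turn [0.05 0.06 0.37]
```

Emit:
{"method": "servo_tool", "body": {
  "deltas": [
    [[0,0,0.2],0,1.5],
    [[0,0,0.2],0,1.5],
    [[0,0,0.15],0,1.5],
    [[0,0,0.1],0,1.5],
    [[0,0,0],0,1.5]
  ]
}}

```text
clock: 13.37
position: [0.6437, 0.0541, 0.0172]
ee_rot: [0.998, -0.07, -0.001, 0.0]
ft_force: [-0.3, -0.4, -2.3]
grip_width: 0.351
```

```bash
python3 go.py 643.9 53.4 17 -6
```

```text
t 13.37 pos mm [643.7  54.1  17.2] phi -8.1 tilt 0.14 grip mm 30.0 F [-0.3 -0.4 -2.3] j [ 0.26  0.64 -0.55  1.58  0.37  1.04 -0.54]
tool shift cm now [0.02 0.06 0.02]
turn rad -0.036 shift after turn [0.02 0.06 0.02]
```

Emit:
{"method": "servo_tool", "body": {
  "deltas": [
    [[0,0,0.1],0,1.5],
    [[0,0,0],0,3.3],
    [[0,0,0],0,4.2],
    [[0,0,0],0,5],
    [[0,0,0],0,5],
    [[0,0,-0.5],0,5],
    [[0,0,-1.5],0,5],
    [[0,0,-2.5],0.12,5],
    [[0,0,-2.5],0.12,5],
    [[0,0,-1.5],0.12,5],
    [[0,0,-0.5],0.12,5],
    [[0,0,0],0.08,5]
  ]
}}

```text
clock: 14.37
position: [0.6448, 0.0548, 0.1169]
ee_rot: [0.936, -0.353, -0.0, -0.001]
ft_force: [0.3, 0.0, 0.5]
grip_width: 0.584
```

```bash
python3 go.py 385.3 155.8 120 -40.6
```

```text
t 14.37 pos mm [644.8  54.8 116.9] phi -41.3 tilt 0.15 grip mm 49.8 F [0.3 0.  0.5] j [ 0.2   0.51 -0.48  1.51  0.24  1.18 -1.04]
tool shift cm now [-26.16   9.56  -0.31]
turn rad -0.013 shift after turn [-26.28   9.22  -0.31]
```

Emit:
{"method": "servo_tool", "body": {
  "deltas": [
    [[-1,0.4,0],0,5],
    [[-2,0.7,0],0,5],
    [[-3,1,0],0,5],
    [[-3.2,1.2,0],0,5],
    [[-3.2,1.2,0],0,5],
    [[-3.2,1.2,0],0,5],
    [[-3,1.1,0],0,5],
    [[-3,1.1,0],0,5],
    [[-2,0.7,0],0,5],
    [[-1.2,0.4,0],0,5],
    [[-0.6,0.2,0],0,5],
    [[0,0,0],0,5]
  ]
}}

```text
clock: 15.37
position: [0.3869, 0.1611, 0.1299]
ee_rot: [0.935, -0.355, 0.01, -0.004]
ft_force: [0.3, 0.2, -0.4]
grip_width: 0.588
```

```bash
python3 comp.py .042 .056 pics/w2.png; python3 go.py 385.3 155.8 120 -40.6
```

```text
[330  65  37  40 760] circ [463.3 223.8] 10.2 rect [463.7 224. ] [18.3 12. ] 7.8 z 0.0465 [37. 32. 34.]
[141 177  36  23 676] circ [342.4 255.2] 10.3 rect [342.4 255.2] [12.1 18.3] 52.5 z 0.0464 [32. 31. 30.]
[318 221  15  79 996] circ [385.4 155.6] 25.2 rect [385.6 155.5] [50.1  8. ] 50.0 z 0.0485 [188. 180. 177.]
t 15.42 pos mm [387.7 160.9 130.1] phi -41.6 tilt 1.3 grip mm 49.9 F [ 0.4 -0.5  0.1] j [ 0.17 -0.02 -0.66  2.08 -0.    1.05 -1.22]
tool shift cm now [0.14 0.56 1.  ]
turn rad -0.018 shift after turn [0.15 0.55 1.01]
```

View pics/w2.png

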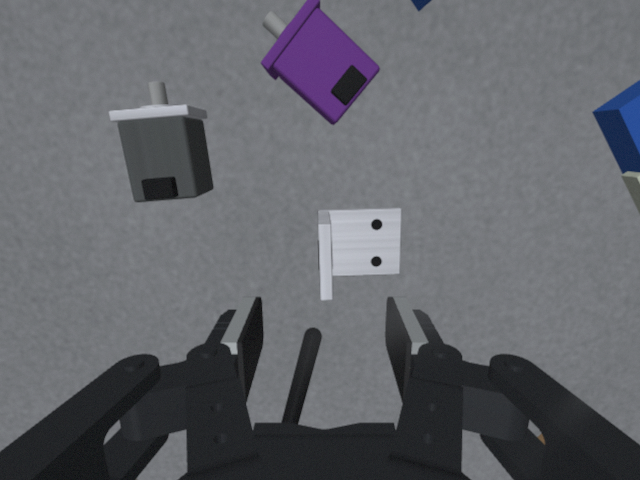

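Emit:
{"method": "servo_tool", "body": {
  "deltas": [
    [[0,0.3,1.0],-0.02,5],
    [[0,0.2,2.0],0,5],
    [[0,0,2.4],0,5],
    [[0,0,2.2],0,5],
    [[0,0,1.5],0,5],
    [[0,0,0.8],0,5],
    [[0,0,0.3],0,5],
    [[0,0,0],0,5],
    [[0,0,0],0,5]
  ]
}}

```text
clock: 16.17
position: [0.3931, 0.1542, 0.0222]
ee_rot: [0.938, -0.346, 0.011, -0.006]
ft_force: [0.4, 0.7, 0.1]
grip_width: 0.587
```

```bash
python3 go.py 385.5 155.5 18 -40.3
```

```text
t 16.17 pos mm [393.1 154.2  22.2] phi -40.5 tilt 1.42 grip mm 50.1 F [0.4 0.7 0.1] j [ 0.13  0.18 -0.65  2.18  0.16  0.8  -1.32]
tool shift cm now [-0.67  0.4   0.4 ]
turn rad -0.003 shift after turn [-0.66  0.39  0.42]
```

Emit:
{"method": "servo_tool", "body": {
  "deltas": [
    [[-0.3,0.2,0.1],0,5],
    [[-0.2,0.1,0.1],0,5],
    [[0,0,0],0,5],
    [[0,0,0],0,5]
  ]
}}

```text
clock: 16.5
position: [0.3887, 0.1556, 0.0221]
ee_rot: [0.938, -0.346, 0.013, -0.007]
ft_force: [0.4, 0.1, -0.6]
grip_width: 0.585
```

```bash
python3 go.py 385.5 155.5 18 -40.3
```

```text
t 16.5 pos mm [388.7 155.6  22.1] phi -40.5 tilt 1.65 grip mm 50.0 F [ 0.4  0.1 -0.6] j [ 0.13  0.17 -0.65  2.19  0.16  0.8  -1.33]
tool shift cm now [-0.24  0.23  0.4 ]
turn rad -0.003 shift after turn [-0.23  0.22  0.41]
```

Emit:
{"method": "servo_tool", "body": {
  "deltas": [
    [[-0.2,0.1,0.2],0,4],
    [[0,0,0.2],0,3],
    [[0,0,0],0,2.2],
    [[0,0,0],0,1.6],
    [[0,0,0],0,1.0],
    [[0,0,0],0,0.5],
    [[0,0,0],0,0],
    [[0,0,0],0,0],
    [[0,0,0],0,0]
  ]
}}

```text
clock: 17.25
position: [0.387, 0.1565, 0.0186]
ee_rot: [0.938, -0.346, 0.013, -0.007]
ft_force: [0.6, -0.2, 1.3]
grip_width: 0.09
```

```bash
python3 go.py 585 308.4 120 -2
```

```text
t 17.25 pos mm [387.  156.5  18.6] phi -40.5 tilt 1.76 grip mm 7.7 F [ 0.6 -0.2  1.3] j [ 0.13  0.17 -0.65  2.19  0.16  0.79 -1.34]
tool shift cm now [  5.41 -24.63  -9.46]
turn rad -0.671 shift after turn [ 19.26 -15.88 -10.14]
```

Emit:
{"method": "servo_tool", "body": {
  "deltas": [
    [[0,0,-1.0],0,0],
    [[0,0,-2.0],0,0],
    [[0,0,-2.5],0,0],
    [[0,0,-2.5],-0.06,0],
    [[0,0,-2],-0.11,0],
    [[0,0,-0.8],-0.115,0],
    [[0,0,0],-0.115,0],
    [[0,0,0],-0.115,0],
    [[0,0,0],-0.1,0],
    [[0,0,0],-0.06,0],
    [[0,0,0],0,0]
  ]
}}

```text
clock: 18.17
position: [0.3812, 0.1573, 0.138]
ee_rot: [1.0, 0.003, 0.015, -0.004]
ft_force: [0.2, -0.6, -1.2]
grip_width: 0.081
```

```bash
python3 go.py 585 308.4 120 -2
```

```text
t 18.17 pos mm [381.2 157.3 138. ] phi 0.3 tilt 1.79 grip mm 6.9 F [ 0.2 -0.6 -1.2] j [ 0.17 -0.06 -0.65  2.1  -0.03  1.06 -0.46]
tool shift cm now [ 20.4  -14.97   2.53]
turn rad 0.041 shift after turn [ 19.84 -15.81   1.8 ]
```

Emit:
{"method": "servo_tool", "body": {
  "deltas": [
    [[1,-0.7,0],0.04,0],
    [[2,-1.5,0],0,0],
    [[2.3,-1.8,0],0,0],
    [[2.3,-1.8,0],0,0],
    [[2.3,-1.8,0],0,0],
    [[2.3,-1.8,0],0,0],
    [[2.3,-1.8,0],0,0],
    [[2,-1.6,0],0,0],
    [[1.3,-1.1,0],0,0],
    [[0.8,-0.6,0],0,0],
    [[0.3,-0.3,0],0,0],
    [[0,0,0],0,0]
  ]
}}

```text
clock: 19.17
position: [0.5837, 0.3002, 0.146]
ee_rot: [0.999, -0.035, 0.013, -0.003]
ft_force: [-0.6, -1.0, -0.3]
grip_width: 0.087
```

```bash
python3 go.py 585 308.4 26 -2
```

```text
t 19.17 pos mm [583.7 300.2 146. ] phi -4.0 tilt 1.54 grip mm 7.4 F [-0.6 -1.  -0.3] j [-0.09  0.51 -0.63  1.48  0.32  1.23 -0.83]
tool shift cm now [-0.24 -0.75 12.  ]
turn rad -0.035 shift after turn [ 0.1  -0.83 12.  ]
```

Emit:
{"method": "servo_tool", "body": {
  "deltas": [
    [[0,-0.3,1.0],0,0],
    [[0,-0.2,2.2],0,0],
    [[0,0,2.5],0,0],
    [[0,0,2.0],0,0],
    [[0,0,1.4],0,0],
    [[0,0,0.8],0,0],
    [[0,0,0.2],0,0],
    [[0,0,0],0,0],
    [[0,0,0],0,0]
  ]
}}

```text
clock: 19.92
position: [0.5826, 0.3027, 0.0405]
ee_rot: [0.999, -0.038, 0.013, -0.002]
ft_force: [0.7, -0.8, -2.1]
grip_width: 0.083
```

```bash
python3 go.py 585 308.4 23 -2
```

```text
t 19.92 pos mm [582.6 302.7  40.5] phi -4.4 tilt 1.51 grip mm 7.1 F [ 0.7 -0.8 -2.1] j [-0.12  0.62 -0.59  1.56  0.39  1.06 -0.89]
tool shift cm now [ 0.15 -0.57  1.76]
turn rad -0.042 shift after turn [ 0.22 -0.58  1.75]
```

Emit:
{"method": "servo_tool", "body": {
  "deltas": [
    [[0,-0.2,0.4],0,0],
    [[0,0,0.5],0,0],
    [[0,0,0.3],0,0],
    [[0,0,0.2],0,0],
    [[0,0,0.0],0,0],
    [[0,0,0.0],0,0]
  ]
}}

```text
clock: 20.42
position: [0.5849, 0.306, 0.0287]
ee_rot: [0.999, -0.039, 0.015, -0.003]
ft_force: [0.0, 0.4, -0.7]
grip_width: 0.09
```

```bash
python3 go.py 585 308.4 23 -2
```

```text
t 20.42 pos mm [584.9 306.   28.7] phi -4.4 tilt 1.81 grip mm 7.7 F [ 0.   0.4 -0.7] j [-0.13  0.64 -0.58  1.56  0.41  1.03 -0.9 ]
tool shift cm now [-0.03 -0.24  0.58]
turn rad -0.042 shift after turn [-0.   -0.24  0.57]
```

Emit:
{"method": "servo_tool", "body": {
  "deltas": [
    [[0,0,0.3],0,0],
    [[0,0,0.2],0,0],
    [[0,0,0.15],0,0],
    [[0,0,0.1],0,0],
    [[0,0,0.0],0,0]
  ]
}}

```text
clock: 20.83
position: [0.5857, 0.3065, 0.0233]
ee_rot: [0.999, -0.039, 0.016, -0.003]
ft_force: [0.6, 0.2, -1.0]
grip_width: 0.081
```

```bash
python3 go.py 585 308.4 23 -2
```

```text
t 20.83 pos mm [585.7 306.5  23.3] phi -4.4 tilt 1.89 grip mm 6.9 F [ 0.6  0.2 -1. ] j [-0.13  0.64 -0.58  1.56  0.41  1.02 -0.9 ]
tool shift cm now [-0.09 -0.19  0.03]
turn rad -0.043 shift after turn [-0.08 -0.19  0.03]
```

Emit:
{"method": "servo_tool", "body": {
  "deltas": [
    [[0,0,0.15],0,0],
    [[0,0,0],0,1.2],
    [[0,0,0],0,2],
    [[0,0,0],0,2.8],
    [[0,0,0],0,2.8],
    [[0,0,-0.5],0,2.8],
    [[0,0,-1.5],0,2.8],
    [[0,0,-2.5],0,2.8],
    [[0,0,-2.5],0.1,4],
    [[0,0,-2],0.12,5],
    [[0,0,-0.5],0.12,6],
    [[0,0,0],0.12,6.5]
  ]
}}

```text
clock: 21.83
position: [0.5823, 0.3064, 0.127]
ee_rot: [0.962, -0.272, 0.015, -0.008]
ft_force: [-0.0, -0.2, -0.3]
grip_width: 0.761
```

```bash
python3 go.py 352.5 270.5 120 -37
```

```text
t 21.83 pos mm [582.3 306.4 127. ] phi -31.5 tilt 1.95 grip mm 65.0 F [-0.  -0.2 -0.3] j [-0.16  0.51 -0.54  1.5   0.29  1.18 -1.3 ]
tool shift cm now [-17.72  15.09  -0.09]
turn rad 0.095 shift after turn [-16.19  16.7    0.7 ]
```

Emit:
{"method": "servo_tool", "body": {
  "deltas": [
    [[0,0,0],0.08,7],
    [[-1,1,0],0.0,7],
    [[-1.7,1.7,0],0,7],
    [[-2.2,2.3,0],0,7],
    [[-2.2,2.3,0],0,7],
    [[-2.2,2.3,0],0,7],
    [[-2.2,2.3,0],0,7],
    [[-2,2,0],0,7],
    [[-1.3,1.3,0],0,7],
    [[-0.8,0.8,0],0,7],
    [[-0.3,0.3,0],0,7],
    [[0,0,0],0,7]
  ]
}}

```text
clock: 22.83
position: [0.3497, 0.273, 0.1322]
ee_rot: [0.949, -0.315, 0.023, -0.014]
ft_force: [0.3, 0.3, 0.1]
grip_width: 0.82
```

```bash
python3 comp.py .034 .043; python3 go.py 352.5 270.5 12 -37
```

```text
[ 431  129  105  107 5035] circ [460.6 244.2] 33.9 rect [460.7 243. ] [46.  54.5] 7.8 z 0.0386 [119.  51.  90.]
[ 289  210   72   81 4520] circ [354.4 272.2] 33.6 rect [353.5 270.9] [53.9 45.3] 53.1 z 0.0385 [95. 92. 89.]
t 22.88 pos mm [350.3 273.2 132.4] phi -36.8 tilt 3.09 grip mm 70.4 F [0.6 0.8 0.3] j [-0.13  0.02 -0.66  2.05  0.04  1.03 -1.45]
tool shift cm now [-0.07  0.59 12.03]
turn rad 0.003 shift after turn [ 0.34  0.08 12.04]
```

Emit:
{"method": "servo_tool", "body": {
  "deltas": [
    [[0,0.1,1.0],0,7],
    [[0,0.1,2.2],0,7],
    [[0,0.1,2.5],0,7],
    [[0,0.1,2.2],0,7],
    [[0,0,1.5],0,7],
    [[0,0,0.9],0,7],
    [[0,0,0.3],0,7],
    [[0,0,0],0,7],
    [[0,0,0],0,7]
  ]
}}

```text
clock: 23.63
position: [0.36, 0.2737, 0.0204]
ee_rot: [0.948, -0.317, 0.022, -0.017]
ft_force: [-0.3, 0.3, 0.6]
grip_width: 0.822
```

```bash
python3 go.py 352.9 270.1 12 -37
```

```text
t 23.63 pos mm [360.  273.7  20.4] phi -37.1 tilt 3.23 grip mm 70.2 F [-0.3  0.3  0.6] j [-0.17  0.23 -0.63  2.13  0.22  0.79 -1.59]
tool shift cm now [-0.37  0.75  0.79]
turn rad -0.001 shift after turn [-0.35  0.71  0.84]
```

Emit:
{"method": "servo_tool", "body": {
  "deltas": [
    [[-0.2,0.3,0.3],0,7],
    [[-0.1,0.2,0.3],0,7],
    [[0,0,0.1],0,7],
    [[0,0,0],0,7],
    [[0,0,0],0,7]
  ]
}}

```text
clock: 24.05
position: [0.3563, 0.2726, 0.015]
ee_rot: [0.948, -0.318, 0.024, -0.019]
ft_force: [0.5, 0.2, 0.2]
grip_width: 0.82
```

```bash
python3 go.py 352.9 270.1 12 -37;python3 - <<'E'
from h import *
from scipy.spatial.transform import Rotation as Ro
print(Ro.from_quat(telemetry.get_obs()['ee_rot']).as_matrix().round(3))
E
```

```text
t 24.05 pos mm [356.3 272.6  15. ] phi -37.1 tilt 3.51 grip mm 70.1 F [0.5 0.2 0.2] j [-0.18  0.23 -0.63  2.15  0.23  0.77 -1.6 ]
tool shift cm now [-0.13  0.42  0.28]
turn rad -0.002 shift after turn [-0.12  0.4   0.3 ]
[[ 0.797 -0.601  0.058]
 [-0.603 -0.798  0.021]
 [ 0.033 -0.051 -0.998]]
```

Emit:
{"method": "servo_tool", "body": {
  "deltas": [
    [[-0.1,0.3,0.2],0,6.5],
    [[0,0,0.1],0,5.5],
    [[0,0,0],0,4.8],
    [[0,0,0],0,4.2],
    [[0,0,0],0,3.5],
    [[0,0,0],0,2.5],
    [[0,0,0],0,2.5],
    [[0,0,0],0,2.5]
  ],
  "force": 60
}}

```text
clock: 24.72
position: [0.3538, 0.271, 0.0127]
ee_rot: [0.948, -0.318, 0.024, -0.019]
ft_force: [0.2, -0.5, 0.6]
grip_width: 0.453
```

```bash
python3 go.py 579 -277 130 5.5
```

```text
t 24.72 pos mm [353.8 271.   12.7] phi -37.1 tilt 3.57 grip mm 38.7 F [ 0.2 -0.5  0.6] j [-0.18  0.23 -0.63  2.15  0.23  0.76 -1.61]
tool shift cm now [ 51.39  29.56 -11.54]
turn rad -0.743 shift after turn [ 17.17  56.7  -11.73]
```

Emit:
{"method": "servo_tool", "body": {
  "deltas": [
    [[0,0,-0.8],0,2.5],
    [[0,0,-1.8],0,2.5],
    [[0,0,-2.2],0,2.5],
    [[0,0,-2.2],-0.06,2.5],
    [[0,0,-2],-0.11,2.5],
    [[0,0,-1],-0.115,2.5],
    [[0,0,-0.5],-0.115,2.5],
    [[0,0,0],-0.115,2.5],
    [[0,0,0],-0.11,2.5],
    [[0,0,0],-0.08,2.5],
    [[0,0,0],-0.03,2.5],
    [[0,0,0],0,2.5]
  ]
}}

```text
clock: 25.72
position: [0.341, 0.2657, 0.123]
ee_rot: [0.998, 0.064, 0.025, -0.006]
ft_force: [0.5, -0.5, -5.5]
grip_width: 0.459
```

```bash
python3 go.py 579 -277 130 5.5
```

```text
t 25.72 pos mm [341.  265.7 123. ] phi 7.4 tilt 2.9 grip mm 39.2 F [ 0.5 -0.5 -5.5] j [-0.09  0.   -0.69  2.08  0.03  1.01 -0.66]
tool shift cm now [16.66 56.87 -0.41]
turn rad 0.032 shift after turn [18.49 56.3  -0.7 ]
```

Emit:
{"method": "servo_tool", "body": {
  "deltas": [
    [[0.3,1,-0.1],0.03,2.5],
    [[0.6,1.8,-0.1],0,2.5],
    [[0.8,2.5,-0.1],0,2.5],
    [[0.9,2.9,-0.1],0,2.5],
    [[0.9,2.9,-0.1],0,2.5],
    [[0.9,2.9,-0.1],0,2.5],
    [[0.9,2.9,-0.1],0,2.5],
    [[0.9,2.9,-0.1],0,2.5],
    [[0.9,2.9,-0.1],0,2.5],
    [[0.9,2.9,-0.1],0,2.5],
    [[0.9,2.9,-0.1],0,2.5],
    [[0.9,2.9,-0.1],0,2.5]
  ]
}}

```text
clock: 26.72
position: [0.464, -0.0541, 0.1373]
ee_rot: [0.999, 0.037, 0.023, -0.008]
ft_force: [1.3, 0.1, -4.7]
grip_width: 0.461
```

```bash
python3 go.py 579 -277 130 5.5
```

```text
t 26.72 pos mm [464.  -54.1 137.3] phi 4.2 tilt 2.75 grip mm 39.4 F [ 1.3  0.1 -4.7] j [ 0.29  0.05 -0.26  2.   -0.01  1.05  0.11]
tool shift cm now [ 9.79 23.09  0.84]
turn rad -0.023 shift after turn [ 9.31 23.29  0.73]
```

Emit:
{"method": "servo_tool", "body": {
  "deltas": [
    [[1.1,2.8,0],0,2.5],
    [[1.2,2.8,0],0,2.5],
    [[1.2,2.8,0],0,2.5],
    [[1.2,2.8,0],0,2.5],
    [[1.2,2.6,0],0,2.5],
    [[1.0,2.2,0],0,2.5],
    [[0.8,1.7,0],0,2.5],
    [[0.6,1.2,0],0,2.5],
    [[0.4,0.8,0],0,2.5],
    [[0.2,0.3,0],0,2.5],
    [[0,0,0],0,2.5],
    [[0,0,0],0,2.5]
  ]
}}

```text
clock: 27.72
position: [0.5599, -0.2747, 0.1355]
ee_rot: [1.0, 0.015, 0.018, -0.009]
ft_force: [-0.5, -0.5, -5.2]
grip_width: 0.456
```

```bash
python3 go.py 579 -277 17 5.5
```

```text
t 27.72 pos mm [ 559.9 -274.7  135.5] phi 1.7 tilt 2.3 grip mm 38.9 F [-0.5 -0.5 -5.2] j [ 0.48  0.38 -0.1   1.6   0.01  1.13  0.41]
tool shift cm now [ 1.47  0.49 11.91]
turn rad -0.066 shift after turn [ 1.88  0.41 11.85]
```

Emit:
{"method": "servo_tool", "body": {
  "deltas": [
    [[0.5,0.2,1.0],-0.03,2.5],
    [[0.4,0.1,2.0],-0.03,2.5],
    [[0.2,0.1,2.4],0,2.5],
    [[0,0,2.0],0,2.5],
    [[0,0,1.3],0,2.5],
    [[0,0,0.7],0,2.5],
    [[0,0,0.2],0,2.5],
    [[0,0,0],0,2.5],
    [[0,0,0],0,2.5]
  ]
}}

```text
clock: 28.47
position: [0.5755, -0.2676, 0.0402]
ee_rot: [0.999, 0.049, 0.02, -0.01]
ft_force: [-0.7, -0.4, -3.6]
grip_width: 0.459
```

```bash
python3 go.py 579 -277 17 5.5
```

```text
t 28.47 pos mm [ 575.5 -267.6   40.2] phi 5.6 tilt 2.55 grip mm 39.2 F [-0.7 -0.4 -3.6] j [ 0.47  0.5  -0.11  1.65  0.02  0.96  0.46]
tool shift cm now [0.16 1.01 2.31]
turn rad 0.002 shift after turn [0.26 0.97 2.32]
```

Emit:
{"method": "servo_tool", "body": {
  "deltas": [
    [[0.1,0.3,0.4],0,2.5],
    [[0,0.3,0.6],0,2.5],
    [[0,0.1,0.5],0,2.5],
    [[0,0,0.3],0,2.5],
    [[0,0,0.1],0,2.5],
    [[0,0,0],0,2.5],
    [[0,0,0],0,2.5]
  ]
}}

```text
clock: 29.05
position: [0.5799, -0.276, 0.0226]
ee_rot: [0.999, 0.049, 0.022, -0.008]
ft_force: [-0.3, -0.2, -4.6]
grip_width: 0.458
```

```bash
python3 go.py 579 -277 17 5.5
```

```text
t 29.05 pos mm [ 579.9 -276.    22.6] phi 5.6 tilt 2.73 grip mm 39.1 F [-0.3 -0.2 -4.6] j [ 0.47  0.54 -0.11  1.64  0.03  0.93  0.47]
tool shift cm now [-0.13  0.1   0.55]
turn rad 0.002 shift after turn [-0.1   0.09  0.56]
```

Emit:
{"method": "servo_tool", "body": {
  "deltas": [
    [[0,0,0.2],0,2.5],
    [[0,0,0.2],0,2.5],
    [[0,0,0.15],0,2.5],
    [[0,0,0.15],0,2.5],
    [[0,0,0.05],0,2.5],
    [[0,0,0],0,2.5]
  ]
}}

```text
clock: 29.55
position: [0.5806, -0.2764, 0.018]
ee_rot: [0.999, 0.049, 0.023, -0.008]
ft_force: [0.3, -0.1, -5.1]
grip_width: 0.457
```

```bash
python3 go.py 579 -277 17 5.5
```

```text
t 29.55 pos mm [ 580.6 -276.4   18. ] phi 5.6 tilt 2.75 grip mm 39.0 F [ 0.3 -0.1 -5.1] j [ 0.47  0.54 -0.11  1.64  0.03  0.93  0.47]
tool shift cm now [-0.17  0.05  0.09]
turn rad 0.001 shift after turn [-0.17  0.05  0.1 ]
```

Emit:
{"method": "servo_tool", "body": {
  "deltas": [
    [[0,0,0.1],0,2.5],
    [[0,0,0.1],0,2.5],
    [[0,0,0.1],0,2.5],
    [[0,0,0],0,2.5]
  ]
}}

```text
clock: 29.88
position: [0.5808, -0.2765, 0.0177]
ee_rot: [0.999, 0.049, 0.023, -0.008]
ft_force: [-2.0, 1.9, -1.7]
grip_width: 0.461
```

```bash
python3 go.py 579 -277 17 5.5
```

```text
t 29.88 pos mm [ 580.8 -276.5   17.7] phi 5.6 tilt 2.75 grip mm 39.4 F [-2.   1.9 -1.7] j [ 0.47  0.54 -0.11  1.64  0.03  0.93  0.47]
tool shift cm now [-0.19  0.03  0.06]
turn rad 0.001 shift after turn [-0.19  0.03  0.07]
```

Contact with the floor (force change, descent stopped). Release and lift clear.

Emit:
{"method": "servo_tool", "body": {
  "deltas": [
    [[0,0,0],0,4.2],
    [[0,0,0],0,4.8],
    [[0,0,0],0,5.4],
    [[0,0,0],0,5.8],
    [[0,0,-0.5],0,5.8],
    [[0,0,-1.2],0,5.8],
    [[0,0,-2],0,5.8],
    [[0,0,-3],0,5.8],
    [[0,0,-3],0,5.8],
    [[0,0,-3],0,5.8],
    [[0,0,-2],0,5.8],
    [[0,0,0],0,5.8]
  ]
}}

```text
clock: 30.88
position: [0.5749, -0.2794, 0.1774]
ee_rot: [0.998, 0.049, 0.025, -0.007]
ft_force: [0.5, -0.2, 0.4]
grip_width: 0.68
```

Emit:
{"method": "servo_tool", "body": {
  "deltas": [
    [[-2,1,-0.5],0,5.8],
    [[-3,2,-0.5],0,5.8],
    [[-3,3,0],0,5.8],
    [[-3,3,0],0,5.8],
    [[-3,3,0],0,5.8],
    [[-3,3,0],0,5.8],
    [[-2,2,0],0,5.8],
    [[-1,1,0],0,5.8],
    [[0,0,0],0,5.8],
    [[0,0,0],0,5.8]
  ]
}}

```text
clock: 31.72
position: [0.3893, -0.4825, 0.1823]
ee_rot: [0.998, 0.052, 0.03, -0.004]
ft_force: [0.3, -0.3, -0.8]
grip_width: 0.678
```

```bash
python3 go.py; python3 - <<'E'
from h import *
for n in ('top','side'):
    C=cal(n);im,d=eyes.camera(n);cv2.imwrite(f'pics/{n}1.png',im)
    if n=='top': P=cloud(d,C)
m=((P[...,2]>.03)&(P[...,2]<.062)&(P[...,0]>.2)&(P[...,0]<.76)).astype(np.uint8)
def box(u0,v0,u1,v1,zmin,zmax,lab):
    q=P[v0:v1,u0:u1].reshape(-1,3);q=q[(q[:,2]>zmin)&(q[:,2]<zmax)]
    xy=(q[:,:2]*1000).astype(np.float32);r=cv2.minAreaRect(xy);c=cv2.minEnclosingCircle(xy)
    print(lab,len(q),'z95',np.percentile(q[:,2],[5,50,95]).round(4),'rect',np.round(r[0],1),np.round(r[1],1),round(r[2],1),'circ',np.round(c[0],1),round(c[1],1))
box(240,150,282,220,.03,.048,'short top');box(282,150,330,220,.048,.064,'tall top')
box(90,172,175,230,.045,.064,'bracket top');box(90,172,175,230,.035,.045,'bracket mid')
box(395,190,475,245,.038,.05,'motor top');box(335,270,390,325,.02,.04,'tape')
E
```

```text
t 31.72 pos mm [ 389.3 -482.5  182.3] phi 5.9 tilt 3.49 grip mm 57.9 F [ 0.3 -0.3 -0.8] j [ 0.83  0.33  0.02  1.57 -0.06  1.21  0.98]
short top 227 z95 [0.0357 0.0388 0.0414] rect [643.3  54.8] [31.1 31.3] 47.4 circ [643.3  55.3] 16.5
tall top 236 z95 [0.0539 0.0569 0.0593] rect [637.9 -15.6] [30.8 30.1] 1.5 circ [638.8 -16. ] 16.2
bracket top 139 z95 [0.0488 0.0545 0.0569] rect [585.9 304.9] [50.1  8.9] 86.3 circ [587.5 304.8] 25.1
bracket mid 33 z95 [0.0358 0.041  0.0449] rect [582.1 303.5] [ 6.4 48.9] 2.9 circ [585.4 303.7] 24.4
motor top 558 z95 [0.042  0.0448 0.0471] rect [ 579.9 -275.6] [46.1 54.3] 5.2 circ [ 579.7 -274.3] 33.3
tape 656 z95 [0.0274 0.0308 0.0333] rect [ 412.4 -135. ] [69.5 70.5] 0.8 circ [ 411.9 -135.2] 35.8
```

View pics/top1.png

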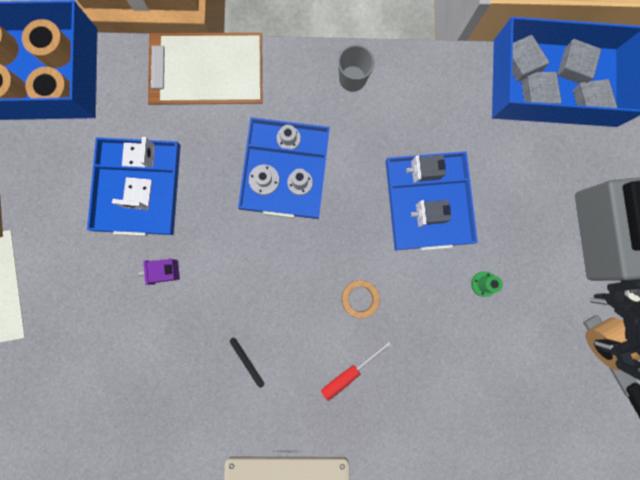

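View pics/side1.png

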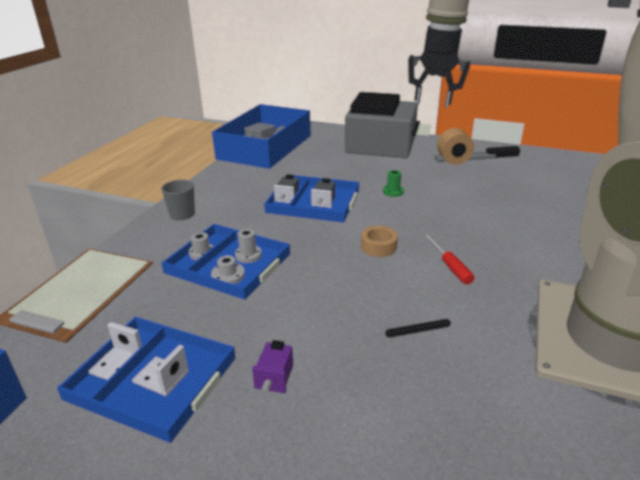

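```bash
python3 -c "
from workcell import order; print(order.hand_in())"
```

```text
the job is handed in; nothing more can be done
None
```

All four drive parts are in their bins and the job is handed in, with the robot's clock at about 32 s of the 104 s allowed. No verdict was reported.

- **Hubs:** both stand in `bin_hub`'s large compartment, about 70 mm apart centre to centre, so neither touches the other. Their tops measure about 39 and 57 mm above the bench, against 38 and 56 mm expected when resting on the 4 mm floor.
- **Bracket:** it lies in `bin_bracket` with its upright's top at about 54.5 mm (54 mm expected).
- **Motor:** it is in `bin_motor` near the centre, with its top at about 45 mm (44 mm expected).
- **Left in place:** the tape roll's measured position differs by less than 1 mm from the start. The purple motor and green hub were not handled and look unmoved in the last pictures.
- **Hand-in state:** the arm stood clear at 182 mm height with no contact force.

My checks did not disagree with each other, and the roughly 1 mm extra height matches the offset I also saw on the bare bench. The gripper drifted up to 3.5° from vertical during the work, which I had no way to correct. The parts' tops show no visible tilt, but I judged that from heights and pictures and did not measure part angles.

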